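# Unstack the dishes and bottles onto the staining station

## Task

Two culture dishes have been left with a dropper bottle stacked on each. Take the stacks apart and lay out the staining station: the blue-capped bottle standing in the blue cup, the green-capped bottle in the green cup, the red-lidded dish flat inside the rim of the red round stand and the yellow-lidded dish flat inside the rim of the yellow stand. Keep everything upright, set things down rather than dropping them, and do not disturb the white test cassette and the red-capped tube lying among them.

Things in the scene. Friction and masses are not known exactly. Their poses are not given: they have to be found in the camera images.
- blue_bottle: White plastic dropper bottle with a blue cap and blue band, 74 mm tall, 36 g before variation; upright round body 31 mm across up to 52 mm high, then a narrower cap 18 mm across. Origin: centre of its underside; z up. At the start it stands on one of the two dishes (either one). Grip it by the body.
- green_bottle: Brown dropper bottle with a green cap and green band, 70 mm tall, 40 g before variation; round body 31 mm across up to 49 mm high, then a narrower cap 18 mm across. Origin: centre of its underside; z up. At the start it stands on the other dish.
- red_dish: Round culture dish with a red lid, 58 mm across, 15 mm thick, lid fixed on, about 16 g before variation. Origin: centre of its underside; z up. At the start it lies on the worktop with a bottle on it. Grip it across the rim.
- yellow_dish: Round culture dish with a yellow lid, 58 mm across, 15 mm thick, lid fixed on, about 16 g before variation. Origin: centre of its underside; z up. At the start it lies on the worktop with a bottle on it.
- blue_cup: Fixed low round blue cup for a bottle: outer diameter 60 to 64 mm, well 48 mm across with its floor 5 mm above the worktop, rim 15 mm above the worktop, on a thin foot flange 80 mm across. Origin: centre of its underside, on the worktop; z up.
- green_cup: Fixed low round green cup, same shape and sizes as the blue cup. Origin: centre of its underside, on the worktop.
- red_stand: Fixed flat round red stand for a dish: 87 mm across, seat 75 mm across with its floor 5 mm above the worktop, rim 8 mm above the worktop (3 mm above the seat), grey pad in the middle and a small blank white label on its edge. Origin: centre of its underside, on the worktop; z up.
- yellow_stand: Fixed flat round yellow stand, same shape and sizes as the red stand. Origin: centre of its underside, on the worktop.
- test_cassette: White flat test cassette, 20 x 70 x 5 mm, loose, lying on the worktop; leave it alone. Origin: centre of its underside; long side along its y axis.
- lying_tube: Sample tube with a red cap, 20 x 74 x 21 mm, loose, lying on the worktop; leave it alone. Origin: centre of its underside; long side along its y axis.
Things that resemble listed ones, but are neither listed nor needed, are in the scene too. Of the things that look like the green_cup, take the one that is farthest to the robot's right at the start.

How it is judged:
By the outcome, as a careful person would: the job done as asked, in the order asked, and still so for the second after the job is handed in, with the robot touching nothing.
It also fails if it takes over 120 s, if anything falls off the work surface, if the arm or the gripper's body presses on something with over 40 N, if the wrist force passes 120 N, or if a joint passes its speed limit or range.

## Robot

A 6-joint arm with a two-finger parallel gripper is mounted at the origin on a cart in front of the work surface, level with it; the furniture and walls round the work are solid. World frame = base frame: x ahead of the robot, y to its left, z up, the work surface at z = 0. Lengths are in m, angles in rad, forces in N, time in s.
With the tool pointing down it reaches from about 0.325 to 0.9 m from the base axis. Payload 6.1 kg.
Tool frame: the origin (TCP) lies at the very end of the fingers, on their centre line; the grasp point (between the pads) lies 19 mm behind it (ctrl.grip_depth is the distance from the TCP to the grasp point, in m); z points along the fingers, y is the line along which they close (so a half turn about z gives the same grasp; the last joint's range is limited). The gripper opens to 85 mm and grips with 20 to 120 N. Pads are 22 mm wide; open, the fingers measure 114 mm over their backs; the gripper's body (76 mm by 85 mm) begins 54 mm behind the grasp point. The pads swing forward as they close: fully open they stand 13 mm farther back than shut.
Start: joints at [-1.395, 0.22, 1.526, -0, 1.395, -0.126], TCP at [0.186, -0.597, 0.199] pointing down, gripper open.
Joint ranges: [-2.98, 2.98], [-0.91, 2.08], [0.09, 2.57], [-1.24, 4.39], [0.2, 2.65], [-2.68, 2.68]. Speed limits (rad/s): [2.57, 2.57, 3.01, 3.14, 3.14, 3.14].

## Interface

Orientations are given as a unit quaternion [w, x, y, z].
In Python, from bench import read_state, eyes, ticket, ctrl gives the robot as it stands.
- The arm moves only by the tool play_rows, never from a script. Its argument "deltas" is a list of rows, each a list of 2 entries, a list of its own where there are three numbers: the shift along the tool's x, y, z in cm, then the turn about the tool's z in degrees. In form: [[[dx, dy, dz], turn], ...]. A call has 1 to 12 rows; each row is the pose to reach, as a shift and turn from the pose commanded when the call began, along the tool's axes at that moment; what a row does not reach only later rows make up. A row lasts 1/12 s, in which the tool goes at most 41.7 mm and 7.16 degrees, less where a joint would pass 70% of its speed; a pose out of reach is approached as far as the arm can. A call with a gripper value outside its range is refused whole. "hand" is the opening, from 0 (shut) to 1 (fully open), set as the call begins (left out, the last holds). The fingers move at their own pace and stop on an object; the grip force is fixed at half the most. Time passes only in rows, so rows that repeat a pose let the fingers close. It gives the time, the measured TCP pose, the force, the opening and the grip force at its end, in the units of the state.
- read_state(): the state, without advancing time (a new reading comes with each control period).
- eyes.read_camera(name): name is "scene" or "top"; returns a dict with "color" (420x560x3 uint8, blue, green, red), "depth" (420x560 float32, m along the optical axis (not along the pixel's ray), 0 where there is no reading), "fx", "fy", "cx", "cy" (pixels), "dist" ([k1, k2, p1, p2, k3] as OpenCV has them; the pictures are not rectified), "rvec" (rotation vector, rad) and "tvec" (3), from world to camera coordinates, as OpenCV has them. Camera axes: x right, y down, z forward; pixel columns grow to the right and rows downward; lengths in m; the calibration is good to about 2 mm. A picture is of the moment at which its call begins.
- ticket.job_done(): hands the job in; it is judged then, once.
The state is a dict: "clock": time; "joint_pos": joint angles; "dq": joint speeds; "effort": joint torques, N m; "tcp_pos": TCP position; "tool_rot": TCP orientation; "wrist_force": force on the tool from outside, world axes, zero at the start; "torque": the same for the moment, N m; "finger_gap": opening from 0.0 (shut) to 1.0 (fully open); "finger_force": force on a finger pad.
Only numpy, scipy, OpenCV 4.12 (cv2) and the standard library are available. Lean on these libraries where they do the work, as an engineer would, in place of code of your own. Each camera call takes 0.05 s, during which the arm holds its last target. There are 200 camera calls.

## Working session

There is one attempt and no reset: what is moved stays moved. The work goes in short steps, Python scripts to look and compute and a tool call to move; the robot and the scene stay as the last step left them, time stands still between calls to the robot, and variables do not carry over. Pictures are saved under pics/ and viewed, at most 14 in all, crops included, and the job is handed in when it is done.

Besides the shell and the picture viewer there is one more tool, called by a JSON object that holds its "op" and its "data", one argument or row to a line. play_rows: Moves the arm, as the interface text tells. Its arguments: {"type":"object","properties":{"deltas":{"type":"array"},"hand":{"type":"number"}},"required":["deltas"]}

```bash
mkdir -p pics; ls; python3 - <<'E'
from bench import read_state, eyes
import cv2
s=read_state(); print({k:s[k] for k in('clock','tcp_pos','tool_rot','finger_gap')})
for n in('scene','top'):
    c=eyes.read_camera(n); cv2.imwrite(f'pics/{n}0.png',c['color']); print(n,c['fx'],c['cx'],c['cy'],c['dist'],c['rvec'],c['tvec'])
E
```

```text
pics
{'clock': 0.0, 'tcp_pos': array([ 0.18567094, -0.59608204,  0.19818829]), 'tool_rot': array([-9.86595568e-04,  9.88634397e-01,  1.50336471e-01, -2.67325247e-05]), 'finger_gap': 1.0053437175322515}
scene 446.59497108758677 276.6540027417804 200.05399593268663 [-0.05694987  0.          0.          0.          0.        ] [ 1.10194159 -1.96326967  1.28641468] [0.32272257 0.17855239 0.83582036]
top 449.0408447507289 275.6180654770289 213.16089104535035 [-0.1284709  0.         0.         0.         0.       ] [ 2.14968987 -2.13508993  0.17756976] [0.05351781 0.48225195 1.06745833]
```

View pics/scene0.png

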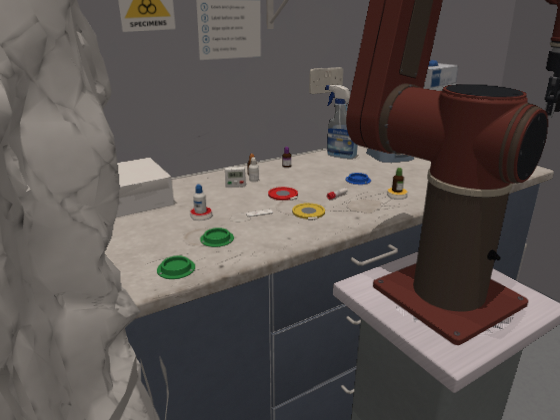

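View pics/top0.png

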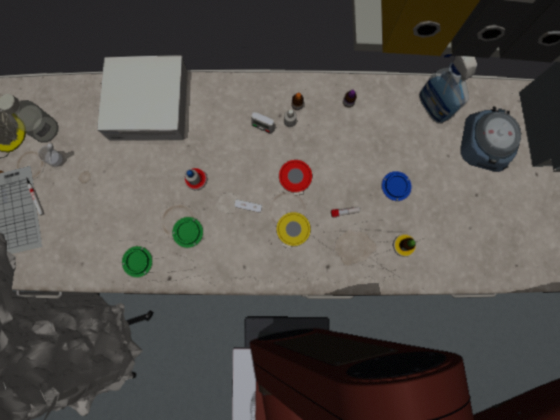

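Top view: blue bottle on the red dish (194,177), green bottle on the yellow dish (404,245), red stand (295,176), yellow stand (293,229) and blue cup (396,186). The green cups are at (187,232) and (137,262); the first is farther right. The cassette is at (248,206), the tube at (345,212).

```bash
cat > h.py <<'E'
import numpy as np, cv2
from bench import read_state, eyes
def cam(n):
    c=eyes.read_camera(n); c['K']=np.array([[c['fx'],0,c['cx']],[0,c['fy'],c['cy']],[0,0,1.]])
    c['R']=cv2.Rodrigues(np.array(c['rvec'],float))[0]; c['t']=np.array(c['tvec'],float); c['D']=np.array(c['dist'],float); return c
def ray(c,p):
    u=cv2.undistortPoints(np.array([[p]],float),c['K'],c['D'])[0,0]
    return -c['R'].T@c['t'], c['R'].T@np.array([u[0],u[1],1.])
def atz(c,p,z):
    o,d=ray(c,p); return o+d*(z-o[2])/d[2]
def bydepth(c,p):
    o,d=ray(c,p); return o+d*c['depth'][int(round(p[1])),int(round(p[0]))]
def tri(c1,p1,c2,p2):
    (o1,d1),(o2,d2)=ray(c1,p1),ray(c2,p2)
    s=np.linalg.lstsq(np.stack([d1,-d2],1),o2-o1,rcond=None)[0]
    a,b=o1+s[0]*d1,o2+s[1]*d2; return (a+b)/2,np.linalg.norm(a-b)
def cloud(c):
    h,w=c['depth'].shape; g=np.stack(np.meshgrid(np.arange(w),np.arange(h)),-1).reshape(-1,1,2).astype(float)
    u=cv2.undistortPoints(g,c['K'],c['D'])[:,0].reshape(h,w,2)
    return (np.dstack([u,np.ones((h,w))])*c['depth'][...,None]-c['t'])@c['R']
E
python3 - <<'E'
from h import *
np.set_printoptions(precision=4,suppress=True)
cs={n:cam(n) for n in('scene','top')}
t=cs['top']
for n,p in dict(bluebot=(192,174),gbot=(409,243),redst=(295,176),yst=(293,229),bcup=(396,186),gcupR=(187,232),gcupL=(137,262),cass=(248,206),tube=(345,212),table=(240,250)).items():
    print(n,atz(t,p,0),bydepth(t,p))
def up(c,x0,y0,w,h,f): return cv2.resize(c['color'][y0:y0+h,x0:x0+w],None,fx=f,fy=f,interpolation=cv2.INTER_CUBIC)
a=up(t,165,150,100,100,4); b=up(t,370,165,100,100,4)
cv2.imwrite('pics/topcrop.png',np.hstack([a,b]))
s=cs['scene']
cv2.imwrite('pics/scenecrop.png',np.hstack([up(s,160,170,100,100,4),up(s,330,150,100,100,4)]))
E
```

```text
bluebot [0.5892 0.2741 0.    ] [0.5678 0.2582 0.0858]
gbot [ 0.4132 -0.2851  0.    ] [ 0.4056 -0.2599  0.0814]
redst [0.5856 0.007  0.    ] [ 0.5856  0.007  -0.0001]
yst [0.4476 0.0122 0.    ] [0.4472 0.0124 0.0036]
bcup [ 0.5619 -0.2565  0.    ] [ 0.5604 -0.2546  0.0066]
gcupR [0.4378 0.2813 0.    ] [0.4366 0.2794 0.0101]
gcupL [0.36   0.4069 0.    ] [0.3597 0.4048 0.007 ]
cass [0.5059 0.1272 0.    ] [0.5054 0.127  0.003 ]
tube [ 0.4923 -0.121   0.    ] [ 0.4897 -0.1184  0.0158]
table [0.3934 0.1456 0.    ] [0.3933 0.1455 0.0015]
```

View pics/topcrop.png

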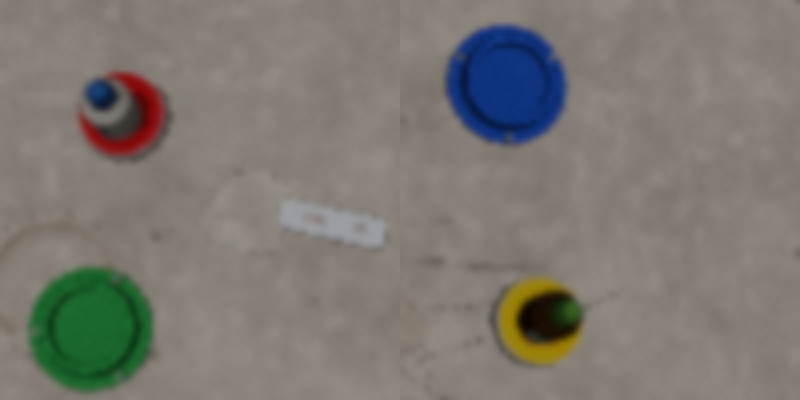

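View pics/scenecrop.png

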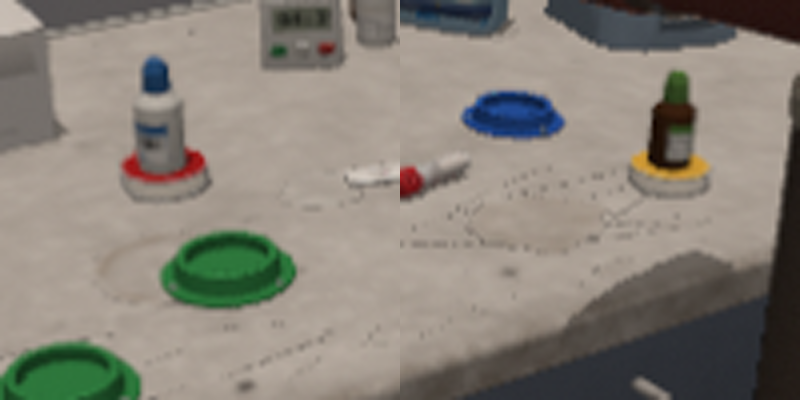

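Crops confirm it: blue bottle cap at top (189.5,173) / scene (198.5,185); green cap at top (412,242.5) / scene (399.5,169). Now I'll fit circles and triangulate.

```bash
python3 - <<'E'
from h import *
np.set_printoptions(precision=4,suppress=True)
t,s=cam('top'),cam('scene')
def mask(c,col):
    h=cv2.cvtColor(c['color'],cv2.COLOR_BGR2HSV); H,S,V=h[...,0].astype(int),h[...,1],h[...,2]
    lo,hi={'red':(-8,8),'yel':(18,35),'grn':(50,85),'blu':(100,125)}[col]
    H=np.where(H>170,H-180,H) ; return ((H>=lo)&(H<=hi)&(S>140)&(V>60)).astype(np.uint8)
def circ(c,col,p,z,r=22):
    m=mask(c,col); w=np.zeros_like(m); w[int(p[1]-r):int(p[1]+r),int(p[0]-r):int(p[0]+r)]=1; m&=w
    pts=cv2.findNonZero(m)
    hull=cv2.convexHull(pts)[:,0]
    X=np.array([atz(c,q,z)[:2] for q in hull])
    (ce,rad)=cv2.minEnclosingCircle((X*1000).astype(np.float32)); A=np.c_[2*X,np.ones(len(X))]
    q=np.linalg.lstsq(A,(X**2).sum(1),rcond=None)[0]; rr=np.sqrt(q[2]+q[:2]@q[:2])
    return q[:2],rr*2000,np.array(ce),rad*2
for n,col,z,p,ps in [('red_dish','red',.015,(196,179),(201,212)),('yel_dish','yel',.015,(404,245),(397,192)),
  ('red_stand','red',.008,(295,176),(283,193)),('yel_stand','yel',.008,(293,229),(309,211)),
  ('blue_cup','blu',.002,(396,186),(358,179)),('green_cup','grn',.002,(187,232),(217,237))]:
    print(n,'top',*circ(t,col,p,z),'scene',*circ(s,col,ps,z))
for n,a,b in [('bluecap',(189.5,173.2),(198.5,186)),('greencap',(412.2,242.5),(399.5,169.5))]:
    print(n,tri(t,a,s,b))
# clouds: bottle body
for c,nm in((t,'top'),(s,'scene')):
    P=cloud(c)
    for n,xy in(('blue',(.57,.26)),('green',(.41,-.27))):
        d=(np.hypot(P[...,0]-xy[0],P[...,1]-xy[1])<.05)&(c['depth']>0)
        for lo,hi in((.012,.018),(.03,.06),(.07,.1)):
            k=d&(P[...,2]>lo)&(P[...,2]<hi); print(nm,n,lo,k.sum(),P[k].min(0) if k.any() else'',P[k].max(0) if k.any() else'')
E
```

```text
red_dish top [0.5751 0.2633] 52.32251122398368 [575.0735 263.1571] 53.16429901123047 scene [0.5695 0.2622] 48.42634090875117 [570.3973 261.9929] 50.801944732666016
yel_dish top [ 0.4069 -0.2684] 51.810752941908326 [ 407.1255 -268.864 ] 52.58023452758789 scene [ 0.4014 -0.2692] 50.863788570004196 [ 401.8817 -269.3166] 52.163028717041016
red_stand top [0.5851 0.0072] 84.81629303396313 [585.1653   6.9288] 85.94392395019531 scene [0.5741 0.0096] 88.50748566622038 [574.6434  11.0654] 94.41671752929688
yel_stand top [0.4478 0.0121] 84.2923749704338 [447.544   12.3305] 85.4324722290039 scene [0.437 0.015] 90.21107637075367 [438.1465  16.361 ] 94.48922729492188
blue_cup top [ 0.5625 -0.2566] 75.83665401442398 [ 562.4897 -256.4708] 76.81954956054688 scene [ 0.5657 -0.2634] 87.38815567426384 [ 568.4258 -262.2694] 96.68734741210938
green_cup top [0.4382 0.2804] 74.000992420438 [438.5771 280.064 ] 75.39100646972656 scene [0.4378 0.2771] 80.47928150170193 [439.11   278.3476] 86.95561981201172
bluecap (array([0.5696, 0.2636, 0.084 ]), np.float64(0.0023142705684224803))
greencap (array([ 0.4056, -0
[... 169 characters left out ...]
51 0.0595]
top blue 0.07 48 [0.5632 0.2536 0.0707] [0.5783 0.2719 0.0918]
top green 0.012 188 [ 0.3792 -0.2963  0.0121] [ 0.4349 -0.2412  0.0179]
top green 0.03 86 [ 0.3924 -0.2837  0.0303] [ 0.423  -0.2525  0.0598]
top green 0.07 41 [ 0.4008 -0.2724  0.0704] [ 0.4156 -0.2591  0.0881]
scene blue 0.012 76 [0.5455 0.2356 0.012 ] [0.5962 0.2888 0.0176]
scene blue 0.03 139 [0.5511 0.2488 0.03  ] [0.5797 0.2794 0.06  ]
scene blue 0.07 48 [0.5597 0.2563 0.0702] [0.5736 0.2721 0.0881]
scene green 0.012 67 [ 0.3728 -0.3003  0.012 ] [ 0.4286 -0.2424  0.018 ]
scene green 0.03 121 [ 0.3858 -0.279   0.0301] [ 0.4138 -0.253   0.0599]
scene green 0.07 28 [ 0.3934 -0.2764  0.0714] [ 0.4096 -0.2625  0.0843]
```

{"op": "play_rows", "data": {
  "deltas": [
    [[2.6, -3.0, 0], 3],
    [[5.2, -5.9, 0], 6],
    [[7.8, -8.8, 0], 9],
    [[10.4, -11.8, 0], 12],
    [[13, -14.7, 0], 15],
    [[15.6, -17.7, 0], 17.3],
    [[18.2, -20.6, 0], 17.3],
    [[20.8, -23.6, 0], 17.3],
    [[23.4, -26.5, 0], 17.3],
    [[26, -29.5, 0], 17.3],
    [[28.6, -32.4, 0], 17.3],
    [[31.2, -35.4, 0], 17.3]
  ],
  "hand": 1
}}

```text
clock: 1.3
tcp_pos: [0.3789, -0.1644, 0.1996]
tool_rot: [0.0, 1.0, -0.0, 0.001]
wrist_force: [0.9, -0.8, 0.1]
finger_gap: 0.999
finger_force: 0.0
```

{"op": "play_rows", "data": {
  "deltas": [
    [[1.6, -3.6, 0], 0],
    [[3.2, -7.2, 0], 0],
    [[4.8, -10.8, 0], 0],
    [[6.4, -14.3, 0], 0],
    [[8, -17.9, 0], 0],
    [[9.6, -21.4, 0], 0],
    [[11.2, -25, 0], 0],
    [[12.8, -28.5, 0], 0],
    [[14.4, -32, 1], 0],
    [[16, -35.6, 2], 0],
    [[17.6, -39.2, 3], 0],
    [[19.2, -42.8, 4], 0]
  ]
}}

```text
clock: 2.3
tcp_pos: [0.571, 0.2641, 0.1588]
tool_rot: [-0.0, 1.0, 0.0, 0.0]
wrist_force: [0.9, -0.2, 1.3]
finger_gap: 0.999
finger_force: 0.0
```

```bash
python3 - <<'E'
from h import *
t,s=cam('top'),cam('scene'); print(read_state()['tcp_pos'])
up=lambda c,x,y:cv2.resize(c['color'][y:y+120,x:x+100],None,fx=4,fy=4,interpolation=cv2.INTER_CUBIC)
cv2.imwrite('pics/near1.png',np.hstack([up(t,140,120),up(s,150,110)]))
E
```

```text
[0.56960431 0.26628564 0.15491195]
```

View pics/near1.png

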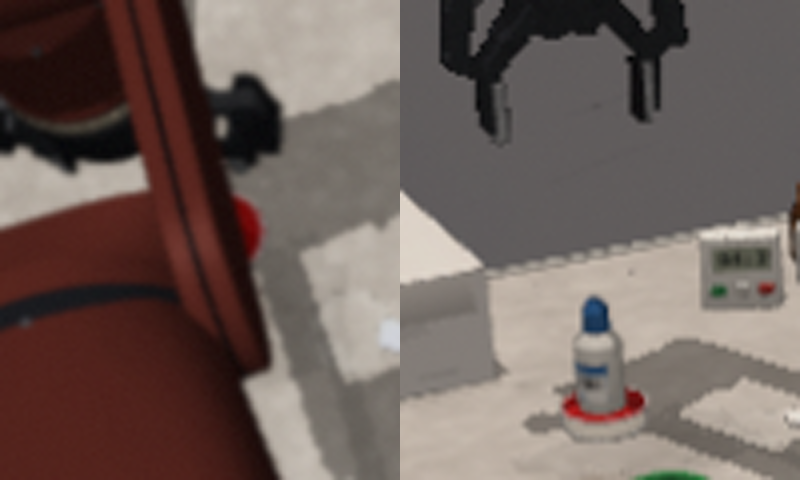

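The fingers straddle the bottle in the scene view (tips at about (174,145) and (211,140); bottle cap at (199,185)). I'll check these against the projection.

```bash
python3 - <<'E'
from h import *
s=cam('scene'); 
for i in range(3): st=read_state(); print(st['clock'],st['tcp_pos'],st['joint_pos'].round(4))
p=st['tcp_pos']
for dy in(-.0425,.0425):
  for dz in(0,.013):
    print(dy,dz,cv2.projectPoints(np.array([[p[0],p[1]+dy,p[2]+dz]]),np.array(s['rvec'],float),s['t'],s['K'],s['D'])[0].ravel())
P=cloud(s);k=(np.hypot(P[...,0]-p[0],P[...,1]-p[1])<.075)&(P[...,2]>.12)&(s['depth']>0)
Q=P[k]; Q=Q[Q[:,2]<.2]; print(len(Q)); 
L=Q[Q[:,1]>p[1]];R=Q[Q[:,1]<=p[1]]
for q in(L,R): print(q[q[:,2]<.19].min(0),q[q[:,2]<.19].max(0))
E
```

```text
2.45 [0.56943028 0.26401442 0.15631452] [3.0850e-01 2.6220e-01 1.5588e+00 2.0000e-04 1.3250e+00 1.8759e+00]
2.45 [0.56943028 0.26401442 0.15631452] [3.0850e-01 2.6220e-01 1.5588e+00 2.0000e-04 1.3250e+00 1.8759e+00]
2.45 [0.56943028 0.26401442 0.15631452] [3.0850e-01 2.6220e-01 1.5588e+00 2.0000e-04 1.3250e+00 1.8759e+00]
-0.0425 0 [211.69683154 155.78918209]
-0.0425 0.013 [211.38296365 150.80238318]
0.0425 0 [179.2739863  161.55130659]
0.0425 0.013 [178.79669931 156.41032913]
6Traceback (most recent call last):
  File "<stdin>", line 11, in <module>
    return umr_minimum(a, axis, None, out, keepdims, initial, where)
ValueError: zero-size array to reduction operation minimum which has no identity
```

```bash
python3 - <<'E'
from h import *
np.set_printoptions(precision=3,suppress=True)
s=cam('scene'); P=cloud(s); print('cam',-s['R'].T@s['t'])
for r in range(126,150,2):
    print(r,[ (c,*P[r,c].round(3)) for c in (172,175,209,212) if s['depth'][r,c]>0])
E
```

```text
cam [-0.429  0.635  0.497]
126 [(172, np.float64(0.565), np.float64(0.318), np.float64(0.246)), (175, np.float64(0.558), np.float64(0.313), np.float64(0.247)), (209, np.float64(0.575), np.float64(0.221), np.float64(0.231)), (212, np.float64(0.559), np.float64(0.22), np.float64(0.234))]
128 [(172, np.float64(0.559), np.float64(0.32), np.float64(0.243)), (175, np.float64(0.557), np.float64(0.313), np.float64(0.243)), (209, np.float64(0.577), np.float64(0.221), np.float64(0.226)), (212, np.float64(0.56), np.float64(0.22), np.float64(0.229))]
130 [(172, np.float64(0.567), np.float64(0.318), np.float64(0.236)), (175, np.float64(0.561), np.float64(0.312), np.float64(0.237)), (209, np.float64(0.577), np.float64(0.221), np.float64(0.221)), (212, np.float64(0.56), np.float64(0.22), np.float64(0.224))]
132 [(172, np.float64(0.572), np.float64(0.317), np.float64(0.23)), (175, np.float64(0.56), np.float64(0.313), np.float64(0.232)), (209, np.float64(0.578), np.float64(0.221), np.float64(0.216)), (212, np.float64(0.559), np.float64(0.221), np.float64(0.22))]
134 [(172, np.float64(0.569), np.float
[... 1336 characters left out ...]
oat64(0.882), np.float64(0.212), np.float64(0.109)), (209, np.float64(0.885), np.float64(0.098), np.float64(0.09)), (212, np.float64(0.879), np.float64(0.089), np.float64(0.09))]
146 [(172, np.float64(0.881), np.float64(0.222), np.float64(0.104)), (175, np.float64(0.881), np.float64(0.213), np.float64(0.103)), (209, np.float64(0.877), np.float64(0.101), np.float64(0.086)), (212, np.float64(0.877), np.float64(0.091), np.float64(0.084))]
148 [(172, np.float64(0.879), np.float64(0.224), np.float64(0.098)), (175, np.float64(0.882), np.float64(0.213), np.float64(0.096)), (209, np.float64(0.883), np.float64(0.099), np.float64(0.077)), (212, np.float64(0.883), np.float64(0.089), np.float64(0.075))]
```

{"op": "play_rows", "data": {
  "deltas": [
    [[0, 0, 2], 0],
    [[0, 0, 4], 0],
    [[0, 0, 5], 0],
    [[0, 0, 5], 0],
    [[0, 0, 5], 0]
  ]
}}

```text
clock: 2.92
tcp_pos: [0.5704, 0.261, 0.1098]
tool_rot: [0.0, 1.0, -0.001, -0.0]
wrist_force: [0.5, -0.6, -0.0]
finger_gap: 1.001
finger_force: 0.0
```

```bash
cat > tips.py <<'E'
from h import *
np.set_printoptions(precision=3,suppress=True)
def tips(s,p):
    P=cloud(s); ok=(s['depth']>0)&(abs(P[...,0]-p[0])<.03)&(P[...,2]>.1-.1)
    for nm,sg in(('L',1),('R',-1)):
        k=ok&(sg*(P[...,1]-p[1])>.033)&(abs(P[...,1]-p[1])<.07)&(P[...,2]>.03)
        Q=P[k]; Q=Q[np.argsort(Q[:,2])][:12]; print(nm,k.sum(),Q.mean(0),Q[:,2].min())
E
python3 - <<'E'
from tips import *
s=cam('scene');st=read_state();p=st['tcp_pos'];print(st['clock'],p,st['tool_rot'])
tips(s,p)
cv2.imwrite('pics/near2.png',cv2.resize(s['color'][110:230,150:250],None,fx=5,fy=5,interpolation=cv2.INTER_CUBIC))
E
```

```text
2.9667 [0.571 0.261 0.111] [-0.     1.    -0.001  0.001]
L 1338 [0.565 0.309 0.157] 0.1525417951482514
R 611 [0.565 0.217 0.156] 0.1517546079973107
```

View pics/near2.png

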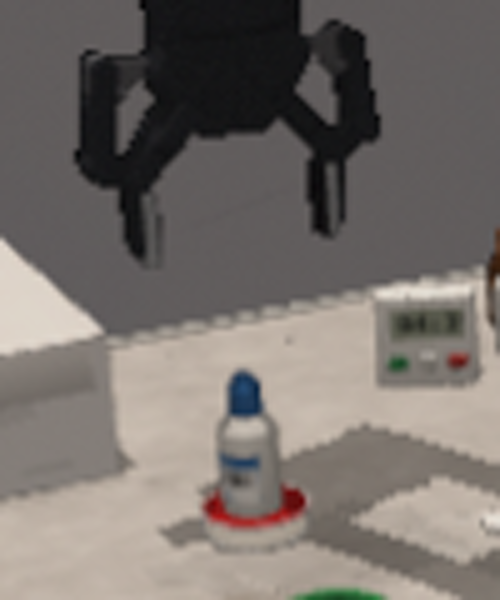

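The fingertips (180,163)/(215,157) sit about 30 mm higher than the TCP reading implies. I'll descend in steps and recheck with the bottle alongside for comparison.

{"op": "play_rows", "data": {
  "deltas": [
    [[0, 0, 2], 0],
    [[0, 0, 4], 0],
    [[0, 0, 5], 0],
    [[0, 0, 5], 0],
    [[0, 0, 5], 0],
    [[0, 0, 5], 0]
  ]
}}

```text
clock: 3.47
tcp_pos: [0.5716, 0.2623, 0.061]
tool_rot: [-0.0, 1.0, -0.0, 0.001]
wrist_force: [-0.5, -0.4, 0.1]
finger_gap: 1.005
finger_force: 0.0
```

```bash
python3 - <<'E'
from tips import *
s=cam('scene');st=read_state();p=st['tcp_pos'];print(st['clock'],p,st['tool_rot'])
tips(s,p)
cv2.imwrite('pics/near3.png',cv2.resize(s['color'][110:230,150:250],None,fx=5,fy=5,interpolation=cv2.INTER_CUBIC))
E
```

```text
3.5167 [0.572 0.262 0.061] [-0.     1.    -0.     0.001]
L 1299 [0.563 0.31  0.109] 0.10539021776027026
R 559 [0.568 0.217 0.107] 0.10482659417428926
```

View pics/near3.png

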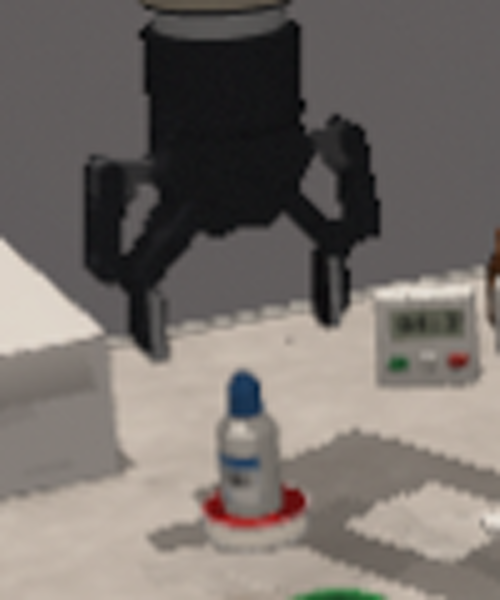

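{"op": "play_rows", "data": {
  "deltas": [
    [[0, 0, 0], 0],
    [[0, 0, 0], 0],
    [[0, 0, 0], 0],
    [[0, 0, 0], 0],
    [[0, 0, 0], 0],
    [[0, 0, 0], 0]
  ],
  "hand": 0.55
}}

```text
clock: 4.02
tcp_pos: [0.5705, 0.262, 0.0593]
tool_rot: [-0.0, 1.0, -0.0, -0.0]
wrist_force: [0.6, 0.2, 0.3]
finger_gap: 0.551
finger_force: 0.0
```

```bash
python3 - <<'E'
from tips import *
s=cam('scene');st=read_state();p=st['tcp_pos'];print(st['clock'],p,st['finger_gap'])
P=cloud(s)
for lo,hi in((.0185,.05),(-.05,-.0185)):
    k=(s['depth']>0)&(abs(P[...,0]-p[0])<.03)&(P[...,1]-p[1]>lo)&(P[...,1]-p[1]<hi)&(P[...,2]>.05)
    Q=P[k];Q=Q[np.argsort(Q[:,2])][:12];print(Q.mean(0),Q[:,2].min())
E
```

```text
4.0667 [0.57  0.262 0.059] 0.5498298923322094
[0.564 0.289 0.096] 0.09110309228515209
[0.567 0.236 0.095] 0.09157613868884555
```

Partly closed, the tips stand at z≈0.094 against a TCP reading of 0.060, so the true tip height is the reading plus about 32 mm. I'll go on by vision, watching the force.

{"op": "play_rows", "data": {
  "deltas": [
    [[0, 0, 1], 0],
    [[0, 0, 2], 0],
    [[0, 0, 3], 0],
    [[0, 0, 3], 0],
    [[0, 0, 3], 0]
  ],
  "hand": 0.75
}}

```text
clock: 4.48
tcp_pos: [0.5691, 0.2615, 0.0274]
tool_rot: [0.0, 1.0, -0.0, -0.002]
wrist_force: [0.1, -0.1, -0.3]
finger_gap: 0.745
finger_force: 0.0
```

```bash
python3 - <<'E'
from tips import *
s=cam('scene');st=read_state();p=st['tcp_pos'];print(st['clock'],p,st['finger_gap'])
cv2.imwrite('pics/near4.png',cv2.resize(s['color'][130:230,150:250],None,fx=6,fy=6,interpolation=cv2.INTER_CUBIC))
E
```

```text
4.5333 [0.57  0.262 0.028] 0.7471531257097702
```

View pics/near4.png

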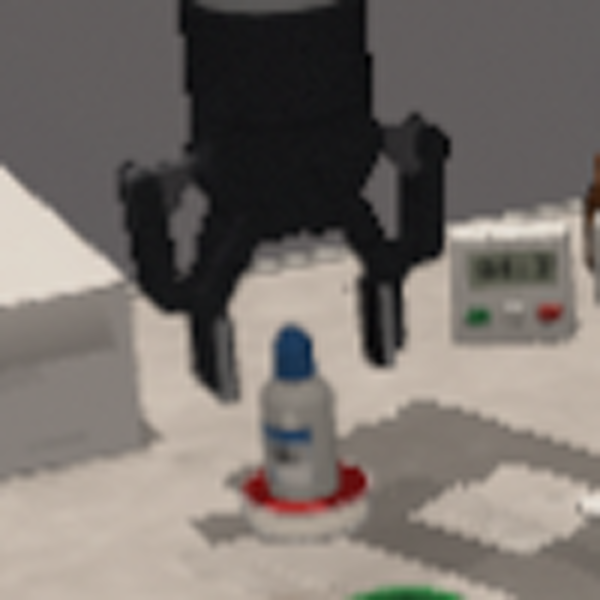

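Tips are at the cap's shoulder (z≈0.07), as predicted. Lower 2.9 cm more with a 2 mm shift left.

{"op": "play_rows", "data": {
  "deltas": [
    [[0, -0.2, 0.8], 0],
    [[0, -0.2, 1.6], 0],
    [[0, -0.2, 2.4], 0],
    [[0, -0.2, 2.9], 0],
    [[0, -0.2, 2.9], 0],
    [[0, -0.2, 2.9], 0]
  ]
}}

```text
clock: 5.03
tcp_pos: [0.57, 0.2638, -0.0005]
tool_rot: [0.0, 1.0, -0.0, -0.001]
wrist_force: [0.4, -0.5, 0.3]
finger_gap: 0.75
finger_force: 0.0
```

{"op": "play_rows", "data": {
  "deltas": [
    [[0, 0, 0], 0],
    [[0, 0, 0], 0],
    [[0, 0, 0], 0],
    [[0, 0, 0], 0],
    [[0, 0, 0], 0],
    [[0, 0, 0], 0],
    [[0, 0, 0], 0],
    [[0, 0, 0], 0]
  ],
  "hand": 0
}}

```text
clock: 5.7
tcp_pos: [0.5712, 0.2642, 0.0011]
tool_rot: [-0.0, 1.0, -0.0, 0.001]
wrist_force: [0.5, -0.2, 4.7]
finger_gap: 0.345
finger_force: 59.2
```

```bash
python3 - <<'E'
from tips import *
s=cam('scene');st=read_state();p=st['tcp_pos'];print(st['clock'],p,st['finger_gap'],st['finger_force'],st['wrist_force'])
cv2.imwrite('pics/near5.png',cv2.resize(s['color'][130:230,150:250],None,fx=6,fy=6,interpolation=cv2.INTER_CUBIC))
E
```

```text
5.75 [0.571 0.264 0.001] 0.346743117787309 59.17030155658722 [-0.709  0.063  6.328]
```

View pics/near5.png

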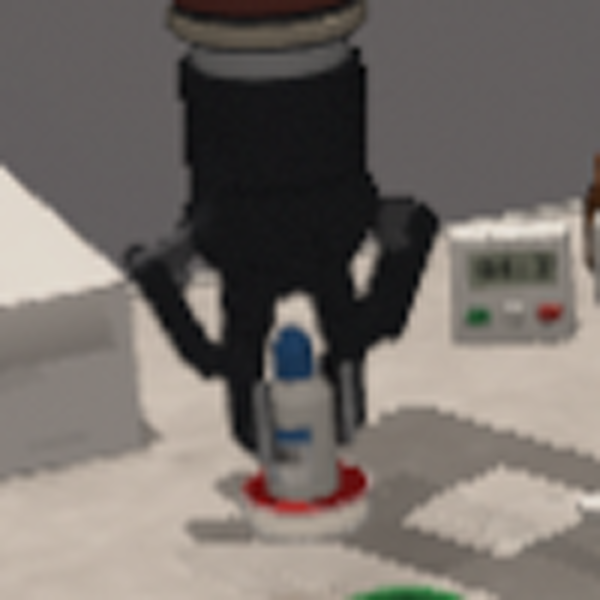

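Gripped: gap 0.345, force 59 N, bottle upright between the pads (crop 295,430). Lift and carry to the blue cup.

{"op": "play_rows", "data": {
  "deltas": [
    [[0, 0, -0.3], 0],
    [[0, 0, -1], 0],
    [[0, 0, -2.2], 0],
    [[0, 0, -4], 0],
    [[0, 0, -6], 0],
    [[0, 0.5, -8], 0],
    [[0, 1.5, -9.5], 0],
    [[0, 3.2, -10], 0],
    [[0, 5.4, -10], 0],
    [[0, 8, -10], 0],
    [[0, 11, -10], 0],
    [[0, 14, -10], 0]
  ]
}}

```text
clock: 6.75
tcp_pos: [0.5703, 0.1231, 0.1013]
tool_rot: [-0.0, 1.0, 0.0, 0.0]
wrist_force: [1.0, -0.0, -1.1]
finger_gap: 0.348
finger_force: 59.2
```

{"op": "play_rows", "data": {
  "deltas": [
    [[-0.1, 3, 0], 0],
    [[-0.2, 6, 0], 0],
    [[-0.3, 9, 0], 0],
    [[-0.4, 12, 0], 0],
    [[-0.5, 15, 0], 0],
    [[-0.6, 18, 0], 0],
    [[-0.7, 21, 0], 0],
    [[-0.8, 24, 0], 0],
    [[-0.8, 27, 0], 0],
    [[-0.8, 30, 0], 0],
    [[-0.8, 32.5, 0], 0],
    [[-0.8, 34.5, 0], 0]
  ]
}}

```text
clock: 7.75
tcp_pos: [0.5622, -0.2233, 0.1013]
tool_rot: [0.0, 1.0, -0.001, 0.0]
wrist_force: [0.5, -0.0, -1.5]
finger_gap: 0.349
finger_force: 59.2
```

{"op": "play_rows", "data": {
  "deltas": [
    [[0, 1.5, 0], 0],
    [[0, 2.6, 1], 0],
    [[0, 3.3, 2.5], 0],
    [[0, 3.6, 4], 0],
    [[0, 3.6, 5], 0],
    [[0, 3.6, 5], 0],
    [[0, 3.6, 5], 0]
  ]
}}

```text
clock: 8.33
tcp_pos: [0.5615, -0.2555, 0.0486]
tool_rot: [-0.001, 1.0, 0.0, -0.001]
wrist_force: [-0.1, 0.2, -0.2]
finger_gap: 0.351
finger_force: 59.2
```

```bash
python3 - <<'E'
from tips import *
s=cam('scene');t=cam('top');st=read_state();p=st['tcp_pos'];print(st['clock'],p,st['finger_gap'],st['finger_force'],st['wrist_force'])
up=lambda c,x,y:cv2.resize(c['color'][y:y+100,x:x+80],None,fx=5,fy=5,interpolation=cv2.INTER_CUBIC)
cv2.imwrite('pics/near6.png',np.hstack([up(t,355,130),up(s,320,100)]))
E
```

```text
8.4333 [ 0.563 -0.256  0.051] 0.3481131386569553 59.21648919582367 [ 0.172 -0.157  0.048]
```

View pics/near6.png

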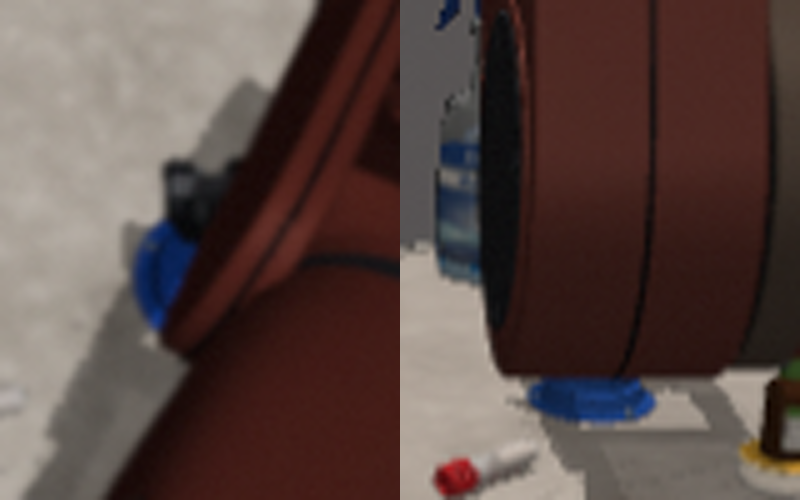

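The arm hides the cup in the scene view (358,180), so I'll lower by the numbers and watch the force.

{"op": "play_rows", "data": {
  "deltas": [
    [[0, 0, 0.8], 0],
    [[0, 0, 1.8], 0],
    [[0, 0, 2.8], 0],
    [[0, 0, 3.7], 0],
    [[0, 0, 4.5], 0],
    [[0, 0, 5], 0],
    [[0, 0, 5.4], 0],
    [[0, 0, 5.6], 0],
    [[0, 0, 5.7], 0],
    [[0, 0, 5.8], 0],
    [[0, 0, 5.8], 0]
  ]
}}

```text
clock: 9.35
tcp_pos: [0.5627, -0.2572, -0.0075]
tool_rot: [0.0, 1.0, -0.0, 0.0]
wrist_force: [-0.5, -0.2, -0.3]
finger_gap: 0.346
finger_force: 59.2
```

{"op": "play_rows", "data": {
  "deltas": [
    [[0, 0, 0.1], 0],
    [[0, 0, 0.2], 0],
    [[0, 0, 0.2], 0],
    [[0, 0, 0.2], 0]
  ]
}}

```text
clock: 9.68
tcp_pos: [0.5629, -0.2573, -0.0089]
tool_rot: [0.0, 1.0, -0.0, 0.0]
wrist_force: [-1.5, -0.1, 4.0]
finger_gap: 0.352
finger_force: 59.4
```

Contact came at exactly the expected floor height. Release and lift.

{"op": "play_rows", "data": {
  "deltas": [
    [[0, 0, 0], 0],
    [[0, 0, 0], 0],
    [[0, 0, 0], 0],
    [[0, 0, 0], 0],
    [[0, 0, 0], 0]
  ],
  "hand": 0.75
}}

```text
clock: 10.1
tcp_pos: [0.5623, -0.2569, -0.0099]
tool_rot: [-0.0, 1.0, -0.0, -0.0]
wrist_force: [-0.1, 0.4, 0.4]
finger_gap: 0.752
finger_force: 0.0
```

{"op": "play_rows", "data": {
  "deltas": [
    [[0, 0, -0.5], 0],
    [[0, 0, -1.5], 0],
    [[0, 0, -3.5], 0],
    [[0, 0, -6], 0],
    [[0, 0, -9], 0],
    [[0, 0, -12], 0],
    [[-3, 0, -13], 0],
    [[-6, 0, -13], 0],
    [[-9, 0.3, -13], 0],
    [[-12, 0.6, -13], 0],
    [[-14.5, 0.8, -13], 0],
    [[-15.6, 1.1, -13], 0]
  ]
}}

```text
clock: 11.1
tcp_pos: [0.4041, -0.2678, 0.121]
tool_rot: [0.0, 1.0, -0.0, -0.0]
wrist_force: [-0.3, -0.2, -0.5]
finger_gap: 0.749
finger_force: 0.0
```

```bash
python3 - <<'E'
from tips import *
s=cam('scene');st=read_state();p=st['tcp_pos'];print(st['clock'],p,st['finger_gap'],st['wrist_force'])
t=cam('top')
for c,n in((s,'scene'),(t,'top')):
    P=cloud(c);k=(c['depth']>0)&(np.hypot(P[...,0]-.5625,P[...,1]+.2566)<.03)
    for lo,hi in((.025,.05),(.06,.09)):
        q=P[k&(P[...,2]>lo)&(P[...,2]<hi)]; print(n,len(q),q.min(0) if len(q) else'',q.max(0) if len(q) else'')
up=lambda c,x,y:cv2.resize(c['color'][y:y+110,x:x+90],None,fx=4,fy=4,interpolation=cv2.INTER_CUBIC)
cv2.imwrite('pics/near7.png',np.hstack([up(t,355,160),up(s,340,110)]))
E
```

```text
11.15 [ 0.404 -0.269  0.121] 0.7517417559312317 [ 0.094 -0.207 -0.411]
scene 46 [ 0.544 -0.269  0.025] [ 0.566 -0.24   0.04 ]
scene 0  
top 54 [ 0.549 -0.269  0.026] [ 0.579 -0.239  0.05 ]
top 52 [ 0.556 -0.265  0.061] [ 0.572 -0.246  0.082]
```

View pics/near7.png

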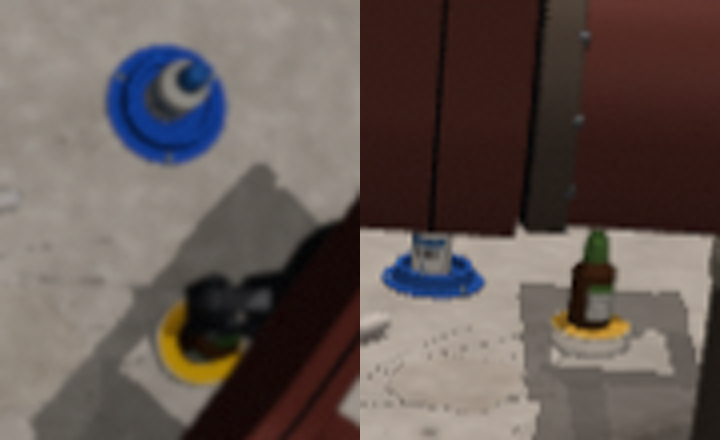

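The blue bottle stands in the blue cup (top px (397,183); cap top z≈0.08). Now the green bottle, straight below.

{"op": "play_rows", "data": {
  "deltas": [
    [[0.1, 0, 1.5], 0],
    [[0.1, 0, 3.5], 0],
    [[0.1, 0, 6], 0],
    [[0.1, 0, 8], 0],
    [[0.1, 0, 9.5], 0],
    [[0.1, 0, 10.8], 0],
    [[0.1, 0, 11.7], 0],
    [[0.1, 0, 12.2], 0],
    [[0.1, 0, 12.2], 0],
    [[0.1, 0, 12.2], 0]
  ]
}}

```text
clock: 12.03
tcp_pos: [0.4081, -0.2683, -0.0013]
tool_rot: [0.0, 1.0, 0.0, 0.0]
wrist_force: [0.4, 0.2, 1.2]
finger_gap: 0.749
finger_force: 0.0
```

{"op": "play_rows", "data": {
  "deltas": [
    [[0, 0, 0], 0],
    [[0, 0, 0], 0],
    [[0, 0, 0], 0],
    [[0, 0, 0], 0],
    [[0, 0, 0], 0],
    [[0, 0, 0], 0],
    [[0, 0, 0], 0],
    [[0, 0, 0], 0]
  ],
  "hand": 0
}}

```text
clock: 12.7
tcp_pos: [0.4083, -0.2687, -0.0006]
tool_rot: [0.001, 1.0, -0.0, 0.001]
wrist_force: [-0.5, 0.2, 6.3]
finger_gap: 0.346
finger_force: 59.3
```

{"op": "play_rows", "data": {
  "deltas": [
    [[0, 0, -0.3], 0],
    [[0, 0, -1], 0],
    [[0, 0, -2.2], 0],
    [[0, 0, -4], 0],
    [[0, 0, -6], 0],
    [[0, -0.5, -8], 0],
    [[0, -1.5, -9.5], 0],
    [[0.2, -3.2, -10], 0],
    [[0.4, -5.4, -10], 0],
    [[0.6, -8, -10], 0],
    [[0.8, -11, -10], 0],
    [[1, -14, -10], 0]
  ]
}}

```text
clock: 13.7
tcp_pos: [0.4172, -0.127, 0.0987]
tool_rot: [0.0, 1.0, -0.001, 0.0]
wrist_force: [-0.0, 0.1, -1.3]
finger_gap: 0.351
finger_force: 59.2
```

{"op": "play_rows", "data": {
  "deltas": [
    [[0.2, -3, 0], 0],
    [[0.4, -6, 0], 0],
    [[0.6, -9, 0], 0],
    [[0.8, -12, 0], 0],
    [[1, -15, 0], 0],
    [[1.2, -18, 0], 0],
    [[1.4, -21, 0], 0],
    [[1.6, -24, 0], 0],
    [[1.8, -27, 0], 0],
    [[2, -30, 0], 0],
    [[2.05, -33, 0], 0],
    [[2.05, -35.8, 0], 0]
  ]
}}

```text
clock: 14.7
tcp_pos: [0.4377, 0.2316, 0.0986]
tool_rot: [-0.0, 1.0, 0.0, 0.0]
wrist_force: [1.3, -0.4, -0.2]
finger_gap: 0.346
finger_force: 59.2
```

{"op": "play_rows", "data": {
  "deltas": [
    [[0, -2.2, 0], 0],
    [[0, -3.8, 1], 0],
    [[0, -4.7, 2.5], 0],
    [[0, -5, 4], 0],
    [[0, -5, 5], 0],
    [[0, -5, 5], 0],
    [[0, -5, 5], 0],
    [[0, -5, 5], 0]
  ]
}}

```text
clock: 15.37
tcp_pos: [0.4386, 0.2798, 0.0491]
tool_rot: [-0.0, 1.0, -0.0, 0.0]
wrist_force: [0.0, -0.7, 0.3]
finger_gap: 0.352
finger_force: 59.2
```

```bash
python3 - <<'E'
from tips import *
s=cam('scene');t=cam('top');st=read_state();p=st['tcp_pos'];print(st['clock'],p,st['finger_gap'],st['wrist_force'])
up=lambda c,x,y:cv2.resize(c['color'][y:y+110,x:x+90],None,fx=4,fy=4,interpolation=cv2.INTER_CUBIC)
cv2.imwrite('pics/near8.png',np.hstack([up(t,140,170),up(s,170,150)]))
E
```

```text
15.4667 [0.439 0.28  0.049] 0.3480209523390697 [1.039 1.403 0.294]
```

View pics/near8.png

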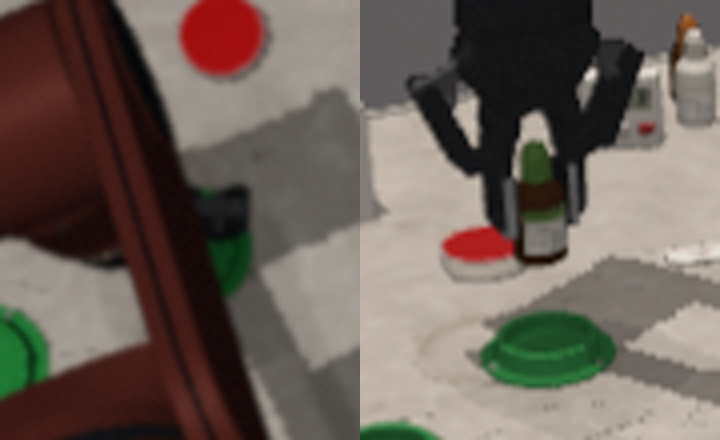

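The green bottle hangs upright over the right-hand green cup (scene (215,214) above (217,236)). Check alignment and refit the uncovered red dish.

```bash
python3 - <<'E'
from tips import *
s=cam('scene');t=cam('top')
pr=lambda c,q:cv2.projectPoints(np.array([q],float),np.array(c['rvec'],float),c['t'],c['K'],c['D'])[0].ravel()
print(pr(s,(.438,.2804,.064)),pr(s,(.438,.2804,.015)))
P=cloud(t);k=(t['depth']>0)&(np.hypot(P[...,0]-.573,P[...,1]-.263)<.045)&(P[...,2]>.009)&(P[...,2]<.03)
c,r=cv2.minEnclosingCircle((P[k][:,:2]*1000).astype(np.float32)); print(c,r,np.median(P[k][:,2]))
h=cv2.cvtColor(t['color'],cv2.COLOR_BGR2HSV);m=((h[...,0]<8)|(h[...,0]>172))&(h[...,1]>140)&(h[...,2]>60);m[:160]=0;m[200:]=0;m[:,:175]=0;m[:,220:]=0
X=np.array([atz(t,q,.015)[:2]*1000 for q in cv2.findNonZero(m.astype(np.uint8))[:,0]],np.float32);print(cv2.minEnclosingCircle(X),X.mean(0))
E
```

```text
[213.585 213.418] [214.864 232.433]
(574.0852661132812, 264.68658447265625) 29.036849975585938 0.01457710772468873
((575.0230712890625, 263.4255065917969), 26.491785049438477) [575.043 263.436]
```

{"op": "play_rows", "data": {
  "deltas": [
    [[0, 0, 0.8], 0],
    [[0, 0, 1.8], 0],
    [[0, 0, 2.8], 0],
    [[0, 0, 3.7], 0],
    [[0, 0, 4.5], 0],
    [[0, 0, 5], 0],
    [[0, 0, 5.4], 0],
    [[0, 0, 5.6], 0],
    [[0, 0, 5.7], 0],
    [[0, 0, 5.8], 0],
    [[0, 0, 5.8], 0]
  ]
}}

```text
clock: 16.48
tcp_pos: [0.4383, 0.2801, -0.0095]
tool_rot: [-0.0, 1.0, -0.0, 0.0]
wrist_force: [0.3, -0.1, 0.6]
finger_gap: 0.348
finger_force: 59.2
```

{"op": "play_rows", "data": {
  "deltas": [
    [[0, 0, 0.1], 0],
    [[0, 0, 0.2], 0],
    [[0, 0, 0.2], 0],
    [[0, 0, 0.2], 0]
  ]
}}

```text
clock: 16.82
tcp_pos: [0.4385, 0.2802, -0.0106]
tool_rot: [-0.0, 1.0, -0.0, 0.0]
wrist_force: [-2.2, -0.5, 6.5]
finger_gap: 0.348
finger_force: 59.9
```

{"op": "play_rows", "data": {
  "deltas": [
    [[0, 0, 0], 0],
    [[0, 0, 0], 0],
    [[0, 0, 0], 0],
    [[0, 0, 0], 0],
    [[0, 0, 0], 0]
  ],
  "hand": 0.75
}}

```text
clock: 17.23
tcp_pos: [0.4379, 0.28, -0.0118]
tool_rot: [0.0, 1.0, -0.0, -0.0]
wrist_force: [0.8, 0.5, -0.5]
finger_gap: 0.747
finger_force: 0.0
```

{"op": "play_rows", "data": {
  "deltas": [
    [[0, 0, -0.5], 0],
    [[0, 0, -1.5], 0],
    [[0, 0, -3.5], 0],
    [[0, 0, -6], 0],
    [[0, 0, -9], 0],
    [[2, 0, -11], 0],
    [[5, 0, -11], 0],
    [[8, 0.5, -11], 0],
    [[11, 1, -10], 0],
    [[13, 1.5, -8], 0],
    [[13.65, 1.65, -6], 0],
    [[13.65, 1.65, -5], 0]
  ]
}}

```text
clock: 18.23
tcp_pos: [0.5753, 0.2623, 0.0369]
tool_rot: [0.0, 1.0, -0.001, -0.001]
wrist_force: [-0.8, -0.0, -0.5]
finger_gap: 0.748
finger_force: 0.0
```

{"op": "play_rows", "data": {
  "deltas": [
    [[0, 0, 0], 0],
    [[0, 0, 0], 0],
    [[0, 0, 0], 0],
    [[0, 0, 0], 0]
  ],
  "hand": 0.69
}}

```text
clock: 18.57
tcp_pos: [0.5749, 0.2643, 0.0402]
tool_rot: [-0.0, 1.0, 0.0, 0.001]
wrist_force: [0.8, 0.2, 0.3]
finger_gap: 0.687
finger_force: 0.0
```

```bash
python3 - <<'E'
from tips import *
s=cam('scene');t=cam('top');st=read_state();p=st['tcp_pos'];print(st['clock'],p,st['finger_gap'])
P=cloud(s)
for lo,hi in((.022,.06),(-.06,-.022)):
    k=(s['depth']>0)&(abs(P[...,0]-p[0])<.03)&(P[...,1]-p[1]>lo)&(P[...,1]-p[1]<hi)&(P[...,2]>.03)
    Q=P[k];Q=Q[np.argsort(Q[:,2])][:12];print(Q.mean(0),Q[:,2].min(), Q[:,1].min(),Q[:,1].max())
c=(.438,.2804)
P=cloud(s);k=(s['depth']>0)&(np.hypot(P[...,0]-c[0],P[...,1]-c[1])<.03)
for lo,hi in((.025,.05),(.06,.09)):
    q=P[k&(P[...,2]>lo)&(P[...,2]<hi)]; print(len(q),q.min(0),q.max(0))
cv2.imwrite('pics/near9.png',cv2.resize(s['color'][150:250,160:260],None,fx=6,fy=6,interpolation=cv2.INTER_CUBIC))
E
```

```text
18.6667 [0.575 0.264 0.04 ] 0.6926079138918564
[0.567 0.299 0.08 ] 0.0742446956862906 0.2947182214140187 0.3052096776455375
[0.57  0.232 0.078] 0.07431229047609188 0.22306774021661158 0.234576593793535
145 [0.418 0.265 0.025] [0.44  0.297 0.05 ]
50 [0.424 0.272 0.06 ] [0.44  0.288 0.074]
```

View pics/near9.png

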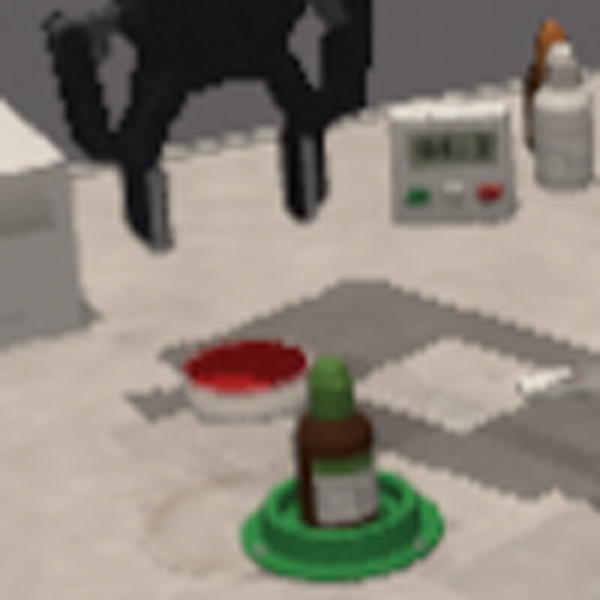

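The green bottle stands in the green cup (scene (215,228)), and the tips are at z≈0.074 over the red dish (201,212). Open and lower 6.8 cm, slowly at the end.

{"op": "play_rows", "data": {
  "deltas": [
    [[0, 0, 0], 0],
    [[0, 0, 0.5], 0],
    [[0, 0, 1.5], 0],
    [[0, 0, 3], 0],
    [[0, 0, 4.5], 0],
    [[0, 0, 5.5], 0],
    [[0, 0, 6.2], 0],
    [[0, 0, 6.6], 0],
    [[0, 0, 6.8], 0],
    [[0, 0, 6.8], 0],
    [[0, 0, 6.8], 0]
  ],
  "hand": 0.92
}}

```text
clock: 19.58
tcp_pos: [0.575, 0.2636, -0.0292]
tool_rot: [-0.0, 1.0, -0.0, 0.0]
wrist_force: [0.4, -0.1, 0.4]
finger_gap: 0.923
finger_force: 0.0
```

{"op": "play_rows", "data": {
  "deltas": [
    [[0, 0, 0], 0],
    [[0, 0, 0], 0],
    [[0, 0, 0], 0],
    [[0, 0, 0], 0],
    [[0, 0, 0], 0],
    [[0, 0, 0], 0]
  ],
  "hand": 0.6
}}

```text
clock: 20.08
tcp_pos: [0.5758, 0.2638, -0.0282]
tool_rot: [-0.0, 1.0, -0.0, 0.001]
wrist_force: [0.8, 0.1, 5.4]
finger_gap: 0.647
finger_force: 63.6
```

{"op": "play_rows", "data": {
  "deltas": [
    [[0, 0, -0.3], 0],
    [[0, 0, -1], 0],
    [[0, 0, -2.2], 0],
    [[0, 0, -3.8], 0],
    [[0, 0, -5], 0],
    [[0, 0.6, -6], 0],
    [[0.1, 1.8, -6], 0],
    [[0.2, 3.6, -6], 0],
    [[0.3, 6, -6], 0],
    [[0.5, 8.6, -6], 0],
    [[0.7, 11.4, -6], 0],
    [[0.8, 14.2, -6], 0]
  ]
}}

```text
clock: 21.08
tcp_pos: [0.582, 0.1193, 0.0299]
tool_rot: [0.0, 1.0, -0.0, -0.0]
wrist_force: [0.4, -1.0, -0.2]
finger_gap: 0.648
finger_force: 63.2
```

{"op": "play_rows", "data": {
  "deltas": [
    [[0.1, 2.8, 0], 0],
    [[0.2, 5.4, 0], 0],
    [[0.2, 7.8, 0], 0],
    [[0.2, 9.6, 0], 0],
    [[0.2, 10.8, 0], 0],
    [[0.2, 11.4, 0.3], 0],
    [[0.2, 11.4, 1], 0],
    [[0.2, 11.4, 2], 0],
    [[0.2, 11.4, 2], 0],
    [[0.2, 11.4, 2], 0]
  ]
}}

```text
clock: 21.92
tcp_pos: [0.583, 0.0087, 0.0086]
tool_rot: [-0.0, 1.0, 0.001, -0.002]
wrist_force: [-0.3, -1.0, 0.5]
finger_gap: 0.645
finger_force: 63.3
```

```bash
python3 - <<'E'
from tips import *
s=cam('scene');st=read_state();p=st['tcp_pos'];print(st['clock'],p,st['finger_gap'],st['finger_force'],st['wrist_force'])
h=cv2.cvtColor(s['color'],cv2.COLOR_BGR2HSV);m=((h[...,0]<8)|(h[...,0]>172))&(h[...,1]>140)&(h[...,2]>60)
P=cloud(s);k=m&(s['depth']>0)&(np.hypot(P[...,0]-.585,P[...,1]-.007)<.06)
n,l,stt,ce=cv2.connectedComponentsWithStats(k.astype(np.uint8))
for i in range(1,n):
    if stt[i,4]>8:q=P[(l==i)];print(stt[i],ce[i],q.min(0),q.max(0))
# lid: fit plane of points above z .03
q=P[k&(P[...,2]>.03)]
A=np.c_[q[:,:2],np.ones(len(q))];print(len(q),np.linalg.lstsq(A,q[:,2],rcond=None)[0],np.median(q,0))
c,r=cv2.minEnclosingCircle((q[:,:2]*1000).astype(np.float32));print(c,r)
q=P[k&(P[...,2]<.03)];c,r=cv2.minEnclosingCircle((q[:,:2]*1000).astype(np.float32));print('stand',c,r)
E
```

```text
21.9667 [0.584 0.009 0.009] 0.6444938677691834 63.28991174697876 [ 0.213  0.162 -0.572]
[284  47  19  15 186] [294.608  55.21 ] [ 0.535 -0.031  0.375] [0.56  0.023 0.407]
[281  91  14  23  88] [284.807 104.409] [ 0.541 -0.01   0.244] [0.554 0.029 0.302]
[276 176  15   5  68] [282.588 177.985] [ 0.562 -0.02   0.048] [0.607 0.028 0.052]
[268 187  30  13 237] [282.207 193.068] [ 0.537 -0.038 -0.005] [0.641 0.05  0.008]
366 [-6.649 -1.279  3.971] [0.547 0.003 0.375]
(565.3773193359375, 17.767086029052734) 52.30322265625
stand (588.9226684570312, 10.549341201782227) 52.02216720581055
```

Dish held level (lid z≈0.05) over the red stand. Lower 3.4 cm, then the last 2 mm.

{"op": "play_rows", "data": {
  "deltas": [
    [[0, 0, 0.6], 0],
    [[0, 0, 1.4], 0],
    [[0, 0, 2.2], 0],
    [[0, 0, 2.8], 0],
    [[0, 0, 3.1], 0],
    [[0, 0, 3.3], 0],
    [[0, 0, 3.4], 0],
    [[0, 0, 3.5], 0],
    [[0, 0, 3.5], 0]
  ]
}}

```text
clock: 22.72
tcp_pos: [0.5854, 0.0073, -0.0232]
tool_rot: [0.0, 1.0, -0.0, 0.001]
wrist_force: [-2.7, 1.0, 7.7]
finger_gap: 0.646
finger_force: 64.3
```

{"op": "play_rows", "data": {
  "deltas": [
    [[0, 0, 0.1], 0],
    [[0, 0, 0.1], 0],
    [[0, 0, 0.1], 0]
  ]
}}

```text
clock: 22.97
tcp_pos: [0.5855, 0.0073, -0.0233]
tool_rot: [0.0, 1.0, 0.0, 0.001]
wrist_force: [-6.9, 1.3, 16.9]
finger_gap: 0.644
finger_force: 65.1
```

{"op": "play_rows", "data": {
  "deltas": [
    [[0, 0, -0.1], 0],
    [[0, 0, -0.1], 0]
  ]
}}

```text
clock: 23.13
tcp_pos: [0.5855, 0.0074, -0.0232]
tool_rot: [0.0, 1.0, -0.0, 0.001]
wrist_force: [-2.9, 1.3, 9.1]
finger_gap: 0.648
finger_force: 64.3
```

{"op": "play_rows", "data": {
  "deltas": [
    [[0, 0, 0], 0],
    [[0, 0, 0], 0],
    [[0, 0, 0], 0],
    [[0, 0, 0], 0]
  ],
  "hand": 0.9
}}

```text
clock: 23.47
tcp_pos: [0.5842, 0.0075, -0.0251]
tool_rot: [-0.0, 1.0, -0.0, -0.0]
wrist_force: [-0.8, 0.3, 0.1]
finger_gap: 0.902
finger_force: 0.0
```

{"op": "play_rows", "data": {
  "deltas": [
    [[0, 0, -0.5], 0],
    [[0, 0, -1.5], 0],
    [[0, 0, -3.5], 0],
    [[0, 0, -6], 0],
    [[0, 1, -9], 0],
    [[-1, 3.6, -10], 0],
    [[-2.5, 7, -10], 0],
    [[-4.5, 10.5, -10], 0],
    [[-7, 13.5, -10], 0],
    [[-9.5, 16.5, -10], 0],
    [[-12, 19.5, -10], 0],
    [[-14, 22.5, -10], 0]
  ]
}}

```text
clock: 24.47
tcp_pos: [0.4429, -0.2187, 0.0763]
tool_rot: [0.0, 1.0, 0.0, 0.0]
wrist_force: [0.9, -0.5, -0.2]
finger_gap: 0.896
finger_force: 0.0
```

```bash
cat > dish.py <<'E'
from tips import *
def dish(c,col,xy,zs,ze=.015,rw=.05):
    h=cv2.cvtColor(c['color'],cv2.COLOR_BGR2HSV);H,S,V=h[...,0],h[...,1],h[...,2]
    m=((H<8)|(H>172)) if col=='r' else (H>18)&(H<35)
    P=cloud(c);k=m&(S>140)&(V>50)&(c['depth']>0)&(np.hypot(P[...,0]-xy[0],P[...,1]-xy[1])<rw)
    q=P[k];hi=q[q[:,2]>zs]
    print(len(q),len(hi),'z',np.percentile(hi[:,2],[5,50,95]) if len(hi) else '')
    if len(hi)>10:
        print('plane',np.linalg.lstsq(np.c_[hi[:,:2],np.ones(len(hi))],hi[:,2],rcond=None)[0],cv2.minEnclosingCircle((hi[:,:2]*1000).astype(np.float32)))
    print('all',cv2.minEnclosingCircle((q[:,:2]*1000).astype(np.float32)))
E
python3 - <<'E'
from dish import *
st=read_state();print(st['clock'],st['tcp_pos'])
for n in('top','scene'):
    c=cam(n);dish(c,'r',(.585,.007),.014)
    dish(c,'y',(.407,-.268),.008)
E
```

```text
24.4667 [ 0.443 -0.219  0.076]
818 375 z [0.016 0.02  0.023]
plane [ 0.001 -0.004  0.019] ((585.079833984375, 9.563236236572266), 29.129438400268555)
all ((585.513671875, 7.194806098937988), 43.249000549316406)
59 59 z [0.01  0.014 0.017]
plane [-0.054  0.03   0.045] ((418.9974060058594, -284.84149169921875), 15.531356811523438)
all ((418.9974060058594, -284.84149169921875), 15.531356811523438)
221 93 z [0.016 0.018 0.019]
plane [-0.012  0.01   0.024] ((584.1040649414062, 4.070683479309082), 27.345964431762695)
all ((578.171142578125, 5.751214504241943), 43.541542053222656)
91 91 z [0.011 0.013 0.014]
plane [-0.005  0.011  0.018] ((407.4736633300781, -275.02471923828125), 25.800140380859375)
all ((407.4736633300781, -275.02471923828125), 25.800140380859375)
```

The red dish lies flat and centred on its stand (lid z 0.020, centre within 2.5 mm). Recheck the yellow dish.

```bash
python3 - <<'E'
from h import *
s=cam('scene')
h=cv2.cvtColor(s['color'],cv2.COLOR_BGR2HSV);m=((h[...,0]>18)&(h[...,0]<35)&(h[...,1]>120)&(h[...,2]>50)).astype(np.uint8)
w=np.zeros_like(m);w[170:215,375:422]=1;m&=w
X=np.array([atz(s,q,.015)[:2]*1000 for q in cv2.convexHull(cv2.findNonZero(m))[:,0]],np.float32)
print(cv2.minEnclosingCircle(X),X.min(0),X.max(0),cv2.boundingRect(m))
P=cloud(s);k=(s['depth']>0)&(np.hypot(P[...,0]-.404,P[...,1]+.27)<.045)&(P[...,2]>.011)&(P[...,2]<.02);print(P[k].min(0),P[k].max(0),k.sum())
E
```

```text
((401.4762268066406, -268.81927490234375), 26.547693252563477) [ 378.0967 -295.3105] [ 426.79703 -243.89835] (388, 188, 19, 7)
[ 0.37238121 -0.29936984  0.0111376 ] [ 0.42997811 -0.24326809  0.01482201] 121
```

It has not moved. Go over it and down.

{"op": "play_rows", "data": {
  "deltas": [
    [[-1.2, 1.8, 0], 0],
    [[-2.6, 3.6, 1], 0],
    [[-3.75, 5.15, 2], 0],
    [[-3.75, 5.15, 4], 0],
    [[-3.75, 5.15, 6], 0],
    [[-3.75, 5.15, 7.6], 0],
    [[-3.75, 5.15, 9], 0],
    [[-3.75, 5.15, 10], 0],
    [[-3.75, 5.15, 10.3], 0],
    [[-3.75, 5.15, 10.5], 0],
    [[-3.75, 5.15, 10.5], 0],
    [[-3.75, 5.15, 10.5], 0]
  ],
  "hand": 0.92
}}

```text
clock: 25.62
tcp_pos: [0.4077, -0.2693, -0.0289]
tool_rot: [0.0, 1.0, 0.0, 0.001]
wrist_force: [0.3, 0.2, -1.1]
finger_gap: 0.917
finger_force: 0.0
```

{"op": "play_rows", "data": {
  "deltas": [
    [[0, 0, 0], 0],
    [[0, 0, 0], 0],
    [[0, 0, 0], 0],
    [[0, 0, 0], 0],
    [[0, 0, 0], 0],
    [[0, 0, 0], 0]
  ],
  "hand": 0.6
}}

```text
clock: 26.12
tcp_pos: [0.4079, -0.2698, -0.0282]
tool_rot: [0.001, 1.0, -0.0, 0.001]
wrist_force: [-1.0, 1.2, 8.1]
finger_gap: 0.645
finger_force: 61.8
```

{"op": "play_rows", "data": {
  "deltas": [
    [[0, 0, -0.3], 0],
    [[0, 0, -1], 0],
    [[0, 0, -2.2], 0],
    [[0, 0, -3.8], 0],
    [[0, 0, -5.5], 0],
    [[0, -0.6, -7], 0],
    [[0, -1.8, -7.5], 0],
    [[0, -3.6, -7.5], 0],
    [[0.2, -6, -7.5], 0],
    [[0.4, -8.6, -7.5], 0],
    [[0.6, -11.4, -7.5], 0],
    [[0.8, -14.2, -7.5], 0]
  ]
}}

```text
clock: 27.12
tcp_pos: [0.4143, -0.1252, 0.045]
tool_rot: [-0.0, 1.0, -0.0, -0.0]
wrist_force: [-0.8, 0.3, -0.4]
finger_gap: 0.641
finger_force: 63.2
```

{"op": "play_rows", "data": {
  "deltas": [
    [[0.4, -2.8, 0], 0],
    [[0.9, -5.5, 0], 0],
    [[1.5, -8, 0], 0],
    [[2.1, -10.2, 0], 0],
    [[2.6, -12, 0], 0],
    [[3, -13.2, 0.5], 0],
    [[3.25, -13.85, 1.5], 0],
    [[3.25, -13.85, 2.8], 0],
    [[3.25, -13.85, 3.5], 0],
    [[3.25, -13.85, 3.5], 0],
    [[3.25, -13.85, 3.5], 0]
  ]
}}

```text
clock: 28.03
tcp_pos: [0.4464, 0.0114, 0.0095]
tool_rot: [-0.0, 1.0, -0.0, -0.001]
wrist_force: [-0.2, 0.2, 0.5]
finger_gap: 0.643
finger_force: 63.3
```

```bash
python3 - <<'E'
from dish import *
st=read_state();print(st['clock'],st['tcp_pos'],st['finger_gap'],st['wrist_force'])
c=cam('scene');dish(c,'y',(.4477,.0122),.03,rw=.055)
E
```

```text
28.0333 [0.446 0.011 0.009] 0.6432222386907012 [-0.205  0.204  0.51 ]
395 101 z [0.049 0.05  0.052]
plane [-0.01   0.006  0.055] ((444.1444091796875, 5.603118896484375), 24.51063346862793)
all ((451.21234130859375, 8.953775405883789), 49.74381637573242)
```

Level and held. Lower 3.5 cm.

{"op": "play_rows", "data": {
  "deltas": [
    [[0, 0, 0.6], 0],
    [[0, 0, 1.4], 0],
    [[0, 0, 2.2], 0],
    [[0, 0, 2.8], 0],
    [[0, 0, 3.1], 0],
    [[0, 0, 3.3], 0],
    [[0, 0, 3.4], 0],
    [[0, 0, 3.5], 0],
    [[0, 0, 3.5], 0]
  ]
}}

```text
clock: 28.83
tcp_pos: [0.4466, 0.0115, -0.0232]
tool_rot: [-0.0, 1.0, 0.0, -0.002]
wrist_force: [-13.2, 0.0, 24.6]
finger_gap: 0.647
finger_force: 65.9
```

{"op": "play_rows", "data": {
  "deltas": [
    [[0, 0, 0], 0],
    [[0, 0, 0], 0],
    [[0, 0, 0], 0],
    [[0, 0, 0], 0]
  ],
  "hand": 0.9
}}

```text
clock: 29.17
tcp_pos: [0.4474, 0.0115, -0.0249]
tool_rot: [-0.0, 1.0, -0.0, -0.0]
wrist_force: [0.8, -0.3, 0.2]
finger_gap: 0.899
finger_force: 0.0
```

{"op": "play_rows", "data": {
  "deltas": [
    [[0, 0, -0.5], 0],
    [[0, 0, -1.5], 0],
    [[0, 0, -3.5], 0],
    [[0, 0, -6], 0],
    [[0, 0, -9], 0],
    [[0, 0, -13], 0],
    [[-1, 3, -16], 0],
    [[-2, 6.5, -18], 0],
    [[-3, 10, -20], 0],
    [[-4, 13.5, -20], 0],
    [[-5, 17, -20], 0],
    [[-6, 20.5, -20], 0]
  ]
}}

```text
clock: 30.17
tcp_pos: [0.3871, -0.1953, 0.1772]
tool_rot: [0.001, 1.0, 0.0, 0.001]
wrist_force: [0.9, -0.2, 1.2]
finger_gap: 0.902
finger_force: 0.0
```

{"op": "play_rows", "data": {
  "deltas": [
    [[-1, 3.5, 0], 0],
    [[-2, 7, 0], 0],
    [[-3, 10.5, 0], 0],
    [[-4, 14, 0], 0],
    [[-5, 17.5, 0], 0],
    [[-6, 21, 0], 0],
    [[-7, 24, 0], 0],
    [[-8, 27, 0], 0],
    [[-9, 30, 0], 0],
    [[-10, 32, 0], 0],
    [[-10, 32, 0], 0],
    [[-10, 32, 0], 0]
  ]
}}

```text
clock: 31.17
tcp_pos: [0.2866, -0.5141, 0.1757]
tool_rot: [-0.0, 1.0, -0.001, 0.0]
wrist_force: [-0.1, -0.1, 0.9]
finger_gap: 0.901
finger_force: 0.0
```

```bash
python3 - <<'E'
from dish import *
st=read_state();print(st['clock'],st['tcp_pos'])
t,s=cam('top'),cam('scene')
for c in(t,s): dish(c,'y',(.4477,.0122),.014); dish(c,'r',(.585,.007),.014)
a=cv2.resize(t['color'][150:290,110:440],None,fx=2.4,fy=2.4,interpolation=cv2.INTER_CUBIC)
b=cv2.resize(s['color'][140:260,160:440],(792,250))
cv2.imwrite('pics/final.png',np.vstack([a[:, :792],b])[:600])
E
```

```text
31.1667 [ 0.287 -0.514  0.176]
875 412 z [0.016 0.02  0.023]
plane [-0.004 -0.017  0.022] ((445.5294189453125, 13.602940559387207), 28.69935417175293)
all ((448.2477722167969, 12.224785804748535), 42.58786392211914)
819 372 z [0.016 0.02  0.023]
plane [ 0.009 -0.003  0.014] ((584.8425903320312, 9.966912269592285), 29.082883834838867)
all ((585.3681030273438, 6.278687000274658), 43.318870544433594)
287 125 z [0.016 0.018 0.019]
plane [-0.02   0.006  0.026] ((444.19683837890625, 11.05773639678955), 27.048343658447266)
all ((443.087890625, 10.856128692626953), 43.64775466918945)
220 92 z [0.016 0.018 0.019]
plane [-0.006  0.015  0.021] ((586.0274658203125, 3.1772680282592773), 28.350866317749023)
all ((580.6453857421875, 5.432542324066162), 43.917938232421875)
```

View pics/final.png

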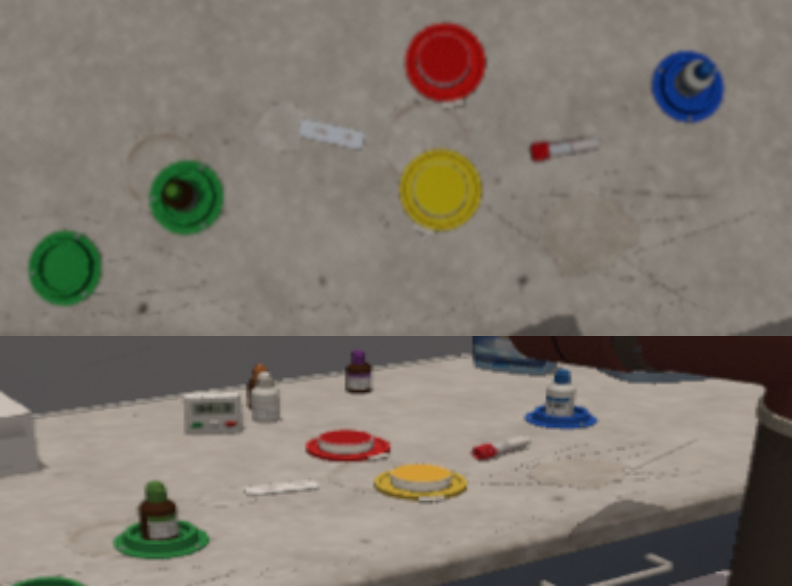

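The final picture shows both bottles upright in their cups (crop (700,75) and (180,190)). Both dishes lie flat inside their stands, and the cassette (332,134) and tube (563,148) are unmoved. Handing in.

```bash
python3 -c "
from bench import ticket
print(ticket.job_done())"
```

```text
the job is handed in; nothing more can be done
None
```

The job is handed in: both bottles stand in their matching cups, both dishes lie flat in their matching stands, the cassette and tube are undisturbed, and it took about 31 s of robot time.

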